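# Gauge the press's guide sleeves and sort them

## Task

Check the three guide sleeves from the rack on the leaning step gauge, one after the other: slide each onto the pin as far as it will go, then put it away before you take the next. A sleeve that passes the first step and stops at the second is right and is stood upright in the steel tray; one that stops at the first step (tight) or goes right down to the flange (worn) is stood upright in the grey dish. Leave everything else standing where it is.

Things in the scene. Friction and masses are not known exactly. Their poses are not given: they have to be found in the camera images.
- sleeve_1: One of three steel guide sleeves that look the same outside: plain tube, 32 mm outer diameter, 50 mm long, about 0.09 kg, standing upright in the rack at the start. Straight bore of unknown size, differing from sleeve to sleeve. Origin: centre of its lower end; z along its axis.
- sleeve_2: One of three steel guide sleeves that look the same outside: plain tube, 32 mm outer diameter, 50 mm long, about 0.09 kg, standing upright in the rack at the start. Straight bore of unknown size, differing from sleeve to sleeve. Origin: centre of its lower end; z along its axis.
- sleeve_3: One of three steel guide sleeves that look the same outside: plain tube, 32 mm outer diameter, 50 mm long, about 0.09 kg, standing upright in the rack at the start. Straight bore of unknown size, differing from sleeve to sleeve. Origin: centre of its lower end; z along its axis.
- rack: Fixed aluminium channel 64x220x32 mm, left or right of the gauge; the sleeves stand in it in a row about 68 mm apart. Origin: centre of its underside; y along the row, z up. Floor 8 mm up; the two long walls (4 mm thick, inner faces 28 mm either side of the centre line) rise to 32 mm; the ends are open but for a lip 4 mm above the floor.
- gauge_stand: Fixed grey stand of the gauge: base plate 120x90x14 mm (from 50 mm in front of the origin to 70 mm behind), a neck 28 mm thick that leans to the stand's -x, roughly to the robot, and on it a flange 42 mm across. Origin: underside, straight below the pin's foot.
- gauge_pin: Steel step gauge pin on the stand's flange, leaning 35 degrees (0.61 rad) from vertical to the stand's -x. Origin: centre of the pin's foot, on the flange, 65 mm above the table; z along the pin to its tip. From the foot: 22 mm diameter to 13 mm, 16 mm diameter from 16 to 29 mm, 7 mm diameter from 34 to 42 mm, tip at 44 mm, short cones between.
- pin_tip (a point): Free tip of the gauge pin, 44 mm from its foot; axes as the pin's. A tight sleeve stops on the first step with its lower end about 30 mm from the foot; a right one on the second step, about 15 mm from the foot; a worn one on the flange, 0 mm. Each has at least 1.5 mm of play all round on the parts it passes.
- good_tray: Fixed steel tray for the right sleeves, 136x246x16 mm, origin at the centre of its underside, long side along y; inner floor 130x240 mm, 2 mm up, rim 16 mm high. An ointment jar stands in it.
- reject_dish: Fixed open grey plastic dish for rejected sleeves, 86x160x18 mm, origin at the centre of its underside, long side along y; walls and floor 3 mm thick, inner floor 80x154 mm.
- vial_a: Bystander: round screw-cap vial, 34 mm diameter, 62 mm tall, standing on the table to the left of the gauge stand. Origin: centre of its underside.
- vial_b: Bystander: round screw-cap vial, 34 mm diameter, 60 mm tall, standing on the table to the right of the gauge stand. Origin: centre of its underside.
- cylinder: Bystander: measuring cylinder, foot 54 mm across, 153 mm tall, standing behind the gauge stand to its left. Origin: centre of its underside.
- brown_bottle: Bystander: dark brown bottle, 36 mm diameter, 79 mm tall, standing behind the gauge stand to its right. Origin: centre of its underside.
- black_cap: Bystander: black screw cap, 34 mm diameter, 18 mm tall, on the table behind the rack. Origin: centre of its underside.
- stamp: Bystander: wooden stamp, 21x42 mm foot, 50 mm tall, on the table on the robot's side of the rack. Origin: centre of its underside.
- jar: Bystander: white-lidded ointment jar, 45 mm diameter, 34 mm tall, standing in the steel tray. Origin: centre of its underside.
Not all that is in view belongs to the job. What is shaped like the sleeve_2 but yellow is not meant.

How it is judged:
On the way, in this order (a step that is already met when the one before it is completed fails the run):
1. a first sleeve is slid onto the gauge pin until it stops (((x of sleeve_1 in the frame of gauge_pin between -0.005 and 0.005 m and y of sleeve_1 in the frame of gauge_pin between -0.005 and 0.005 m and z of sleeve_1 in the frame of gauge_pin below 0.005 m and angle between the z axis of sleeve_1 and the z axis of gauge_pin, either way round below 0.2 rad) or (x of sleeve_2 in the frame of gauge_pin between -0.005 and 0.005 m and y of sleeve_2 in the frame of gauge_pin between -0.005 and 0.005 m and z of sleeve_2 in the frame of gauge_pin below 0.0355 m and angle between the z axis of sleeve_2 and the z axis of gauge_pin, either way round below 0.2 rad) or (x of sleeve_3 in the frame of gauge_pin between -0.005 and 0.005 m and y of sleeve_3 in the frame of gauge_pin between -0.005 and 0.005 m and z of sleeve_3 in the frame of gauge_pin below 0.02 m and angle between the z axis of sleeve_3 and the z axis of gauge_pin, either way round below 0.2 rad))), for 0.1 s.
2. with one sleeve sorted to its right place, another is slid onto the pin until it stops ((((x of sleeve_1 in the frame of gauge_pin between -0.005 and 0.005 m and y of sleeve_1 in the frame of gauge_pin between -0.005 and 0.005 m and z of sleeve_1 in the frame of gauge_pin below 0.005 m and angle between the z axis of sleeve_1 and the z axis of gauge_pin, either way round below 0.2 rad) and ((x of sleeve_2 in the frame of reject_dish between -0.032 and 0.032 m and y of sleeve_2 in the frame of reject_dish between -0.07 and 0.07 m and z of sleeve_2 in the frame of reject_dish below 0.008 m and angle between sleeve_2's own z axis and vertical below 0.12 rad and linear speed of sleeve_2 below 0.03 m/s) or (x of sleeve_3 in the frame of good_tray between -0.055 and 0.055 m and y of sleeve_3 in the frame of good_tray between -0.112 and 0.112 m and z of sleeve_3 in the frame of good_tray below 0.008 m and angle between sleeve_3's own z axis and vertical below 0.12 rad and linear speed of sleeve_3 below 0.03 m/s))) or ((x of sleeve_2 in the frame of gauge_pin between -0.005 and 0.005 m and y of sleeve_2 in the frame of gauge_pin between -0.005 and 0.005 m and z of sleeve_2 in the frame of gauge_pin below 0.0355 m and angle between the z axis of sleeve_2 and the z axis of gauge_pin, either way round below 0.2 rad) and ((x of sleeve_1 in the frame of reject_dish between -0.032 and 0.032 m and y of sleeve_1 in the frame of reject_dish between -0.07 and 0.07 m and z of sleeve_1 in the frame of reject_dish below 0.008 m and angle between sleeve_1's own z axis and vertical below 0.12 rad and linear speed of sleeve_1 below 0.03 m/s) or (x of sleeve_3 in the frame of good_tray between -0.055 and 0.055 m and y of sleeve_3 in the frame of good_tray between -0.112 and 0.112 m and z of sleeve_3 in the frame of good_tray below 0.008 m and angle between sleeve_3's own z axis and vertical below 0.12 rad and linear speed of sleeve_3 below 0.03 m/s))) or ((x of sleeve_3 in the frame of gauge_pin between -0.005 and 0.005 m and y of sleeve_3 in the frame of gauge_pin between -0.005 and 0.005 m and z of sleeve_3 in the frame of gauge_pin below 0.02 m and angle between the z axis of sleeve_3 and the z axis of gauge_pin, either way round below 0.2 rad) and ((x of sleeve_1 in the frame of reject_dish between -0.032 and 0.032 m and y of sleeve_1 in the frame of reject_dish between -0.07 and 0.07 m and z of sleeve_1 in the frame of reject_dish below 0.008 m and angle between sleeve_1's own z axis and vertical below 0.12 rad and linear speed of sleeve_1 below 0.03 m/s) or (x of sleeve_2 in the frame of reject_dish between -0.032 and 0.032 m and y of sleeve_2 in the frame of reject_dish between -0.07 and 0.07 m and z of sleeve_2 in the frame of reject_dish below 0.008 m and angle between sleeve_2's own z axis and vertical below 0.12 rad and linear speed of sleeve_2 below 0.03 m/s))))), for 0.1 s.
3. with two sleeves sorted to their right places, the last is slid onto the pin until it stops ((((x of sleeve_1 in the frame of gauge_pin between -0.005 and 0.005 m and y of sleeve_1 in the frame of gauge_pin between -0.005 and 0.005 m and z of sleeve_1 in the frame of gauge_pin below 0.005 m and angle between the z axis of sleeve_1 and the z axis of gauge_pin, either way round below 0.2 rad) and (x of sleeve_2 in the frame of reject_dish between -0.032 and 0.032 m and y of sleeve_2 in the frame of reject_dish between -0.07 and 0.07 m and z of sleeve_2 in the frame of reject_dish below 0.008 m and angle between sleeve_2's own z axis and vertical below 0.12 rad and linear speed of sleeve_2 below 0.03 m/s) and (x of sleeve_3 in the frame of good_tray between -0.055 and 0.055 m and y of sleeve_3 in the frame of good_tray between -0.112 and 0.112 m and z of sleeve_3 in the frame of good_tray below 0.008 m and angle between sleeve_3's own z axis and vertical below 0.12 rad and linear speed of sleeve_3 below 0.03 m/s)) or ((x of sleeve_2 in the frame of gauge_pin between -0.005 and 0.005 m and y of sleeve_2 in the frame of gauge_pin between -0.005 and 0.005 m and z of sleeve_2 in the frame of gauge_pin below 0.0355 m and angle between the z axis of sleeve_2 and the z axis of gauge_pin, either way round below 0.2 rad) and (x of sleeve_1 in the frame of reject_dish between -0.032 and 0.032 m and y of sleeve_1 in the frame of reject_dish between -0.07 and 0.07 m and z of sleeve_1 in the frame of reject_dish below 0.008 m and angle between sleeve_1's own z axis and vertical below 0.12 rad and linear speed of sleeve_1 below 0.03 m/s) and (x of sleeve_3 in the frame of good_tray between -0.055 and 0.055 m and y of sleeve_3 in the frame of good_tray between -0.112 and 0.112 m and z of sleeve_3 in the frame of good_tray below 0.008 m and angle between sleeve_3's own z axis and vertical below 0.12 rad and linear speed of sleeve_3 below 0.03 m/s)) or ((x of sleeve_3 in the frame of gauge_pin between -0.005 and 0.005 m and y of sleeve_3 in the frame of gauge_pin between -0.005 and 0.005 m and z of sleeve_3 in the frame of gauge_pin below 0.02 m and angle between the z axis of sleeve_3 and the z axis of gauge_pin, either way round below 0.2 rad) and (x of sleeve_1 in the frame of reject_dish between -0.032 and 0.032 m and y of sleeve_1 in the frame of reject_dish between -0.07 and 0.07 m and z of sleeve_1 in the frame of reject_dish below 0.008 m and angle between sleeve_1's own z axis and vertical below 0.12 rad and linear speed of sleeve_1 below 0.03 m/s) and (x of sleeve_2 in the frame of reject_dish between -0.032 and 0.032 m and y of sleeve_2 in the frame of reject_dish between -0.07 and 0.07 m and z of sleeve_2 in the frame of reject_dish below 0.008 m and angle between sleeve_2's own z axis and vertical below 0.12 rad and linear speed of sleeve_2 below 0.03 m/s)))), for 0.1 s.
At the end, for the whole second after the job is handed in: Each right sleeve stands on the floor of the steel tray and each tight or worn one on the floor of the grey dish (lower end no more than 8 mm above the underside of the tray or dish, within 7 degrees of upright), at rest and released (x of sleeve_1 in the frame of reject_dish between -0.032 and 0.032 m and y of sleeve_1 in the frame of reject_dish between -0.07 and 0.07 m and z of each of sleeve_1, sleeve_2 in the frame of reject_dish below 0.008 m and angle between each of sleeve_1, sleeve_2, sleeve_3's own z axis and vertical below 0.12 rad and linear speed of each of sleeve_1, sleeve_2, sleeve_3 below 0.03 m/s and x of sleeve_2 in the frame of reject_dish between -0.032 and 0.032 m and y of sleeve_2 in the frame of reject_dish between -0.07 and 0.07 m and x of sleeve_3 in the frame of good_tray between -0.055 and 0.055 m and y of sleeve_3 in the frame of good_tray between -0.112 and 0.112 m and z of sleeve_3 in the frame of good_tray below 0.008 m); the robot touches nothing.
It fails at once if a bystander is shifted by more than 30 mm or tipped over by more than 30 degrees (distance of any of vial_a, vial_b, cylinder, brown_bottle, black_cap, stamp, jar from where it was at the start of the episode above 0.03 m or angle between any of vial_a, vial_b, cylinder, brown_bottle, black_cap, stamp, jar's own z axis and vertical above 0.52 rad).
It also fails if it takes over 72 s, if anything falls off the work surface, if the arm or the gripper's body presses on something with over 40 N, if the wrist force passes 120 N, or if a joint passes its speed limit or range.

## Robot

A 6-joint arm with a two-finger parallel gripper is mounted at the origin on a cart in front of the work surface, level with it; the furniture and walls round the work are solid. World frame = base frame: x ahead of the robot, y to its left, z up, the work surface at z = 0. Lengths are in m, angles in rad, forces in N, time in s.
With the tool pointing down it reaches from about 0.25 to 0.775 m from the base axis. Payload 4 kg.
Tool frame: the origin (TCP) lies between the finger pads; the fingertips stand 14 mm ahead of it and the grasp point (between the pads) lies 5 mm behind it (nose_length is the distance from the TCP to the fingertips, in m); z points along the fingers, y is the line along which they close (so a half turn about z gives the same grasp; the last joint's range is limited). The gripper opens to 94 mm and grips with 3 to 60 N. Pads are 16 mm wide; open, the fingers measure 119 mm over their backs; the gripper's body (75 mm by 177 mm) begins 78 mm behind the grasp point.
Start: joints at [1.066, 0.087, 1.371, -0, 1.684, -0.103], TCP at [0.215, 0.506, 0.22] pointing down, gripper open.
Joint ranges: [-3.1, 3.1], [-0.76, 2.03], [0.27, 2.55], [-1.08, 4.22], [0.17, 2.65], [-2.57, 2.57]. Speed limits (rad/s): [2.79, 2.79, 3.14, 3.14, 3.14, 3.14].

## Interface

Orientations are given as [roll, pitch, yaw] about the fixed x, y, z axes, in that order (R = Rz(yaw) Ry(pitch) Rx(roll)).
In Python, from bench import * gives the robot as it stands.
- The arm moves only by the tool move_arm, never from a script. Its argument "steps" is one flat list of numbers, 7 for each row, row after row: the turn, a rotation vector about the world's x, y, z in rad, then the shift along the world's x, y, z in m, then the opening, from 0 (shut) to 1 (fully open). A call has 1 to 12 rows; each row is the pose to reach, as a shift and turn from the pose commanded when the call began; what a row does not reach only later rows make up. A row lasts 1/10 s, in which the tool goes at most 50 mm and 8.59 degrees, less where a joint would pass 70% of its speed; a pose out of reach is approached as far as the arm can. A call with a gripper value outside its range is refused whole. The fingers move at their own pace and stop on an object; the grip force is fixed at half the most. Time passes only in rows, so rows that repeat a pose let the fingers close. It gives the time, the measured TCP pose, the force, the opening and the grip force at its end, in the units of the state.
- get_obs(): the state, without advancing time (a new reading comes with each control period).
- snapshot(name): name is "side" or "top"; returns (picture, depth): 400x640x3 uint8, red, green, blue; 400x640 float32, m along the optical axis (not along the pixel's ray), 0 where there is no reading.
- camera_model(name): a dict with "fx", "fy", "cx", "cy" (pixels), "k1" (the pictures are not rectified: a ray, as slopes to the right and down, at radius r is drawn at 1 + k1 r^2 times it, then the intrinsics apply), "rvec" (rotation vector, rad) and "tvec" (3), from world to camera coordinates, as OpenCV has them. Camera axes: x right, y down, z forward; pixel columns grow to the right and rows downward; lengths in m; the calibration is good to about 2 mm. A picture is of the moment at which its call begins. camera_model takes no time and is no camera call.
- close_job(): hands the job in; it is judged then, once.
Trained networks look in the newest picture that a camera, given by its name, has taken for a name from the list of things; names that differ only in an ending like _2 or _b are one class to them, and where a whole thing is asked for, a point or a joint stands for the part that bears it (a point fixed in the world has none). Each returns a list of dicts, best first, with "score" (0 to 1); they miss things now and then, are a little off and sometimes report something else, mostly with a low value. They report only what shows in the picture. A call takes as long as a camera call. They do not tell look-alikes from the thing itself.
- silhouettes(camera, target): "pixels" (400x640 bool, what is visible of it) and "uv" ([column, row] in pixels, amid what is visible of it).
- spot_point(camera, target): "uv" ([column, row] in pixels: a listed point, or the origin of a listed thing).
The state is a dict: "time": time; "joint_positions": joint angles; "qvel": joint speeds; "joint_torque": joint torques, N m; "tool_pos": TCP position; "ee_rot": TCP orientation; "wrist_force": force on the tool from outside, world axes, zero at the start; "wrist_torque": the same for the moment, N m; "width": finger opening in m; "finger_force": force on a finger pad.
Only numpy, scipy, OpenCV 4.12 (cv2) and the standard library are available. Lean on these libraries where they do the work, as an engineer would, in place of code of your own. Each camera call takes 0.05 s, during which the arm holds its last target. There are 200 camera calls.

## Working session

There is one attempt and no reset: what is moved stays moved. The work goes in short steps, Python scripts to look and compute and a tool call to move; the robot and the scene stay as the last step left them, time stands still between calls to the robot, and variables do not carry over. Pictures are saved under pics/ and viewed, at most 10 in all, crops included, and the job is handed in when it is done.

Besides the shell and the picture viewer there is one more tool, called as name(argument=value, ...) on one line, values as JSON. move_arm: Moves the arm, as the interface text tells. Its arguments: {"type":"object","properties":{"steps":{"type":"array"}},"required":["steps"]}

```bash
ls; mkdir -p pics
cat > h.py <<'E'
from bench import *
import numpy as np, cv2
def cam(n):
    m=camera_model(n); K=np.array([[m['fx'],0,m['cx']],[0,m['fy'],m['cy']],[0,0,1.]])
    return K,m['k1'],cv2.Rodrigues(np.array(m['rvec'],float))[0],np.array(m['tvec'],float).ravel()
def rays(n,uv):
    K,k1,R,t=cam(n); uv=np.atleast_2d(np.array(uv,float))
    s=cv2.undistortPoints(uv.reshape(-1,1,2),K,np.array([k1,0,0,0.]))[:,0]
    return np.c_[s,np.ones(len(s))]
def unproj(n,uv,d):
    K,k1,R,t=cam(n); return (rays(n,uv)*np.atleast_1d(d)[:,None]-t)@R
def atz(n,uv,z):
    K,k1,R,t=cam(n); c=-R.T@t; r=rays(n,uv)@R
    return c+r*((z-c[2])/r[:,2])[:,None]
def proj(n,P):
    K,k1,R,t=cam(n); return cv2.projectPoints(np.atleast_2d(np.array(P,float)),cv2.Rodrigues(R)[0],t,K,np.array([k1,0,0,0.]))[0][:,0]
def cloud(n,depth):
    v,u=np.mgrid[0:400,0:640]; P=unproj(n,np.c_[u.ravel(),v.ravel()],depth.ravel()).reshape(400,640,3); P[depth==0]=np.nan; return P
E
python3 - <<'E'
from h import *
for n in('top','side'):
    p,d=snapshot(n); cv2.imwrite(f'pics/{n}0.png',p[...,::-1]); np.save(f'{n}0.npy',d)
    K,k1,R,t=cam(n); print(n,-R.T@t,K[0,0],k1)
    for tg in ['sleeve_1','pin_tip','gauge_pin','gauge_stand','rack','good_tray','reject_dish','vial_a','cylinder','brown_bottle','black_cap','stamp','jar']:
        print(tg,[(round(r['score'],2),np.round(r['uv']).tolist()) for r in spot_point(n,tg)][:6])
print(get_obs())
E
```

```text
pics
top [0.46708363 0.03395688 1.26395988] 371.93357183832535 -0.033875911770797684
sleeve_1 [(0.64, [264.0, 214.0]), (0.55, [225.0, 170.0]), (0.53, [243.0, 202.0]), (0.51, [225.0, 200.0]), (0.46, [330.0, 179.0]), (0.45, [192.0, 197.0])]
pin_tip [(0.37, [332.0, 182.0])]
gauge_pin [(0.47, [332.0, 179.0])]
gauge_stand [(0.98, [330.0, 179.0]), (0.5, [428.0, 216.0])]
rack [(0.67, [246.0, 203.0])]
good_tray [(0.64, [426.0, 216.0])]
reject_dish [(0.65, [338.0, 228.0]), (0.55, [429.0, 215.0])]
vial_a [(0.38, [357.0, 175.0])]
cylinder [(0.77, [301.0, 165.0]), (0.47, [244.0, 205.0]), (0.2, [360.0, 162.0])]
brown_bottle [(0.51, [358.0, 162.0])]
black_cap [(0.49, [253.0, 187.0]), (0.47, [228.0, 223.0])]
stamp [(0.57, [230.0, 221.0]), (0.41, [334.0, 184.0])]
jar [(0.49, [404.0, 218.0])]
side [0.33350791 0.74212115 1.00039727] 386.049002222788 0.03199588528356756
sleeve_1 [(0.77, [295.0, 304.0]), (0.71, [326.0, 268.0]), (0.71, [263.0, 304.0]), (0.61, [276.0, 350.0]), (0.53, [308.0, 286.0])]
pin_tip [(0.55, [318.0, 183.0])]
gauge_pin [(0.57, [308.0, 188.0]), (0.22, [321.0, 184.0])]
gauge_stand [(
[... 410 characters left out ...]
0, 155.0])]
{'time': 1.4, 'joint_positions': array([ 1.06591654e+00,  8.72055039e-02,  1.37069638e+00, -1.72041945e-06,
        1.68362574e+00, -1.03099299e-01]), 'qvel': array([ 0.00039431, -0.00014448, -0.00096534,  0.00086541,  0.00044392,
       -0.002062  ]), 'joint_torque': array([-1.09908950e-03, -3.40041983e+01, -3.02588582e+01,  7.16584059e-02,
        2.37732270e-02, -1.08318312e-05]), 'tool_pos': array([0.21509111, 0.50620851, 0.2195047 ]), 'ee_rot': array([3.14152815e+00, 8.39292528e-06, 2.73981197e+00]), 'wrist_force': array([ 0.06786383, -0.21135108, -0.03325075]), 'wrist_torque': array([ 0.03652329, -0.03443257,  0.00979747]), 'finger_force': 0.0, 'width': 0.09408238334167496}
```

Run:
```python
import cv2
a=cv2.imread('pics/top0.png')[130:260,170:500]; b=cv2.imread('pics/side0.png')[130:370,200:430]
cv2.imwrite('pics/top0c.png',cv2.resize(a,None,fx=2.4,fy=2.4,interpolation=3)); cv2.imwrite('pics/side0c.png',cv2.resize(b,None,fx=2.5,fy=2.5,interpolation=3))
```

```text
(no output)
```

View pics/top0c.png

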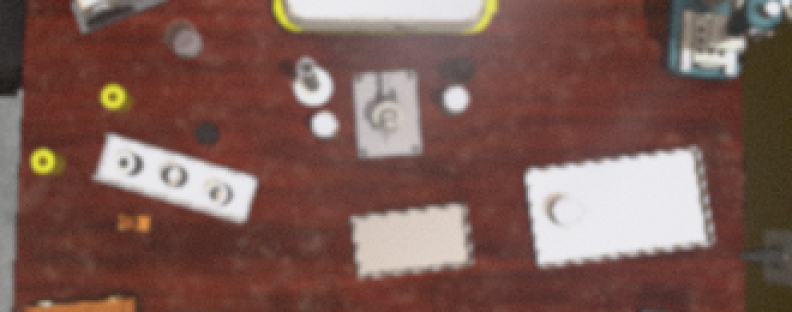

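View pics/side0c.png

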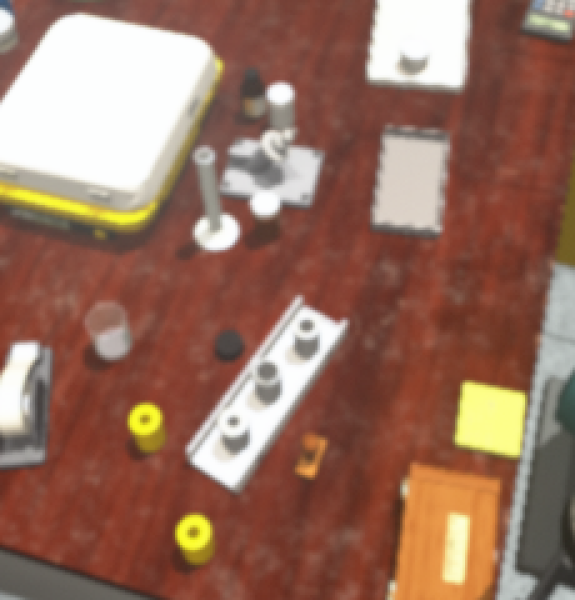

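Run:
```python
from h import *
from scipy.optimize import least_squares
D={n:np.load(n+'0.npy') for n in('top','side')}
C={n:cloud(n,D[n]) for n in D}
for n in C:
    P=C[n]; t=P[(abs(P[...,2])<.012)&(P[...,0]>.3)&(P[...,0]<.6)&(abs(P[...,1])<.3)]; print(n,'table z',np.median(t[:,2]),t[:,2].std())
for tg in ['gauge_stand','rack','reject_dish','good_tray','jar','cylinder','vial_a','stamp','black_cap','brown_bottle']:
  for n in('top','side'):
    for s in silhouettes(n,tg)[:2]:
        m=s['pixels']; 
        if s['score']<.4 or m.sum()<4: continue
        P=C[n][m]; P=P[~np.isnan(P[:,0])]
        z={'gauge_stand':.014,'rack':.032,'reject_dish':.018,'good_tray':.016}.get(tg)
        o=''
        if z:
            c=cv2.findContours(m.astype(np.uint8),0,1)[0]; c=max(c,key=len)[:,0]; 
            (x,y),wh,a=cv2.minAreaRect(atz(n,c,z)[:,:2].astype(np.float32)); o=np.round([x,y,*wh,a],3).tolist()
        print(tg,n,round(s['score'],2),m.sum(),'med',np.round(np.median(P,0),3),'zmax',np.round(np.percentile(P[:,2],97),3),o)
for n in('top','side'):
    for s in silhouettes(n,'sleeve_1')[:7]:
        m=s['pixels']; P=C[n][m]; P=P[~np.isnan(P[:,0])]
        zt=np.percentile(P[:,2],90); T=P[P[:,2]>zt-.012]
        print('sl',n,round(s['score'],2),np.round(s['uv']),m.sum(),np.round(T.mean(0),4),'rng',np.round(P.min(0),3),np.round(P.max(0),3))
for n in('top','side'):
    P=C[n]; q=(P[...,2]>.05)&(P[...,2]<.13)
    for tg in('pin_tip',):
        print(n,spot_point(n,tg)[:1])
def tri(a,b):
    A=[]
    K,k,R,t=cam('top');c1=-R.T@t;K,k,R,t=cam('side');c2=-R.T@t
    d1=(rays('top',a)@cam('top')[2])[0];d2=(rays('side',b)@cam('side')[2])[0]
    s=np.linalg.lstsq(np.c_[d1,-d2],c2-c1,rcond=None)[0]; return (c1+s[0]*d1+c2+s[1]*d2)/2, np.linalg.norm(c1+s[0]*d1-c2-s[1]*d2)
print(tri(spot_point('top','pin_tip')[0]['uv'],spot_point('side','pin_tip')[0]['uv']))
```

```text
top table z 0.0009949139355344928 0.003012562388678183
side table z 0.0008792559382175923 0.0027224186444519305
gauge_stand top 0.92 903 med [0.622 0.018 0.016] zmax 0.083 [0.624, 0.016, 0.118, 0.092, 3.701]
gauge_stand side 0.95 942 med [0.617 0.022 0.015] zmax 0.084 [0.626, 0.003, 0.124, 0.127, 7.838]
gauge_stand side 0.7 195 med [0.597 0.107 0.05 ] zmax 0.064 [0.607, 0.084, 0.035, 0.071, 19.024]
rack top 0.9 1024 med [0.527 0.302 0.01 ] zmax 0.036 [0.527, 0.303, 0.22, 0.067, 75.096]
rack side 0.85 1391 med [0.527 0.329 0.01 ] zmax 0.034 [0.523, 0.317, 0.222, 0.074, 74.812]
rack side 0.55 176 med [0.503 0.25  0.046] zmax 0.061 [0.505, 0.24, 0.028, 0.054, 16.532]
reject_dish top 0.85 1182 med [ 0.447 -0.023  0.004] zmax 0.019 [0.447, -0.022, 0.085, 0.158, 7.392]
reject_dish top 0.68 184 med [ 0.489 -0.235  0.035] zmax 0.04 [0.491, -0.237, 0.043, 0.05, 1.021]
reject_dish side 0.92 1158 med [ 0.444 -0.024  0.004] zmax 0.02 [0.444, -0.019, 0.088, 0.176, 8.517]
good_tray top 0.65 2828 med [ 0.501 -0.321  0.002] zmax 0.016 [0.5, -0.31, 0.137, 0.251, 8.754]
good_tray side 0.57 1566 med [ 
[... 1226 characters left out ...]
0.0554] rng [0.517 0.292 0.011] [0.542 0.321 0.064]
sl side 0.76 [280. 347.] 201 [0.5423 0.4866 0.048 ] rng [0.527 0.471 0.001] [0.558 0.501 0.054]
sl side 0.75 [306. 286.] 200 [0.5274 0.3084 0.0558] rng [0.512 0.281 0.008] [0.552 0.323 0.062]
sl side 0.75 [327. 263.] 143 [0.5009 0.2449 0.0559] rng [0.488 0.229 0.016] [0.514 0.259 0.061]
sl side 0.71 [292. 304.] 192 [0.5431 0.3722 0.0572] rng [0.528 0.356 0.008] [0.566 0.386 0.064]
sl side 0.67 [262. 300.] 155 [0.6323 0.3936 0.0491] rng [0.619 0.379 0.015] [0.648 0.409 0.054]
top [{'uv': [331.6, 182.5], 'score': 0.37}]
side [{'uv': [317.6, 183.1], 'score': 0.55}]
(array([0.59128593, 0.01176639, 0.09640559]), np.float64(0.007706748679975701))
```

```bash
cat >> h.py <<'E'
def cyl(p,ax,r,L,N=24):
    ax=np.array(ax,float);ax/=np.linalg.norm(ax); e=np.cross(ax,[0,1,.1]);e/=np.linalg.norm(e);f=np.cross(ax,e)
    a=np.linspace(0,2*np.pi,N,endpoint=False)[:,None]; c=r*(np.cos(a)*e+np.sin(a)*f)
    return np.vstack([np.array(p)+c,np.array(p)+ax*L+c])
def hullmask(n,P,S=4):
    q=cv2.convexHull(((proj(n,P)+.5)*S).astype(np.float32)).astype(np.int32); m=np.zeros((400*S,640*S),np.uint8); cv2.fillPoly(m,[q],1)
    return cv2.resize(m.astype(np.float32),(640,400),interpolation=cv2.INTER_AREA)
E
python3 - <<'E'
from h import *
from scipy.optimize import minimize
D={n:np.load(n+'0.npy') for n in('top','side')}; C={n:cloud(n,D[n]) for n in D}
g={'A':(.543,.372),'B':(.529,.307),'C':(.502,.245)}
for k,(x,y) in g.items():
  P=C['top']; m=((P[...,2]>.042)&(np.hypot(P[...,0]-x,P[...,1]-y)<.026)).astype(np.uint8)
  c=max(cv2.findContours(m,0,1)[0],key=len); f=cv2.drawContours(np.zeros_like(m),[c],-1,1,-1)
  def cost(p,n,M,z0=.008,L=.05): return abs(hullmask(n,cyl([p[0],p[1],z0],[0,0,1],.016,L))-M).sum()
  r=minimize(cost,[x,y],args=('top',f.astype(np.float32),.045,.013),method='Nelder-Mead',options=dict(initial_simplex=[[x,y],[x+.004,y],[x,y+.004]]))
  v,u=np.nonzero(f); print(k,'top fit',r.x.round(4),round(r.fun,1),f.sum(),'cent',atz('top',[[u.mean(),v.mean()]],.058)[0].round(4))
for s in silhouettes('side','sleeve_1')[:5]:
  M=s['pixels'].astype(np.float32); p0=C['side'][s['pixels']]; p0=np.nanmedian(p0,0)[:2]
  r=minimize(cost,p0,args=('side',M),method='Nelder-Mead',options=dict(initial_simplex=[p0,p0+[.004,0],p0+[0,.004]]))
  print('side',s['uv'],r.x.round(4),round(r.fun,1),M.sum())
# stand: plate fit per camera
yw=np.radians(3.7)
def stand(n,o,yw):
  R=cv2.Rodrigues(np.array([0,0,yw]))[0]; o=np.array([*o,0]); ax=R@[-np.sin(.6109),0,np.cos(.6109)]; f=o+[0,0,.065]
  box=np.array([[a,b,c] for a in(-.05,.07) for b in(-.045,.045) for c in(0,.014)])@R.T+o
  return box,f,ax
for n in('top','side'):
  M=silhouettes(n,'gauge_stand')[0]['pixels'].astype(np.float32)
  def cs(p):
    b,f,ax=stand(n,p[:2],p[2]); m=np.maximum(hullmask(n,b),hullmask(n,cyl(f,ax,.011,.013))); m=np.maximum(m,hullmask(n,cyl(f-ax*.006,ax,.021,.006)))
    m=np.maximum(m,hullmask(n,cyl(f,ax,.008,.03))); return abs(m-M).sum()
  x0=np.array([.614,.0155,yw]); r=minimize(cs,x0,method='Nelder-Mead',options=dict(initial_simplex=[x0,x0+[.005,0,0],x0+[0,.005,0],x0+[0,0,.06]]))
  print(n,'stand',r.x.round(4),r.fun)
ims=[]
for n,(u,v) in (('top',(330,178)),('side',(312,190))):
  im=cv2.imread(f'pics/{n}0.png'); S=10; h=30; w=32
  c=cv2.resize(im[v-h:v+h-4,u-w:u+w],None,fx=S,fy=S,interpolation=cv2.INTER_CUBIC)[:, :640]
  b,f,ax=stand(n,(.614,.0155),yw)
  def poly(P,col):
    q=(((proj(n,P)-[u-w,v-h])+.5)*S).astype(np.int32); cv2.polylines(c,[q],True,col,1)
  poly(b[[1,3,7,5]],(0,255,0))
  for s,r in((0,.021),(0,.011),(.013,.011),(.016,.008),(.029,.008),(.034,.0035),(.044,.003)): poly(cyl(f+ax*s,ax,r,.01)[:24],(0,0,255))
  ims.append(c[:, :390+0] if 0 else cv2.resize(c,(400,350)))
cv2.imwrite('pics/ov1.png',np.hstack(ims))
E
```

```text
A top fit [0.5462 0.3714] 8.7 84 cent [0.5454 0.3692 0.058 ]
B top fit [0.5302 0.3082] 46.9 43 cent [0.5296 0.3073 0.058 ]
C top fit [0.506  0.2426] 7.8 78 cent [0.5057 0.2417 0.058 ]
side [279.6, 347.0] [0.5414 0.4871] 33.4 201.0
side [305.9, 285.5] [0.5294 0.3063] 18.6 200.0
side [327.1, 263.0] [0.5044 0.2407] 49.1 143.0
side [291.7, 304.3] [0.5442 0.3704] 21.9 192.0
side [261.6, 299.6] [0.6342 0.3899] 61.0 155.0
top stand [0.6149 0.0153 0.0669] 63.625
side stand [0.6151 0.0092 0.1138] 87.6875
```

View pics/ov1.png

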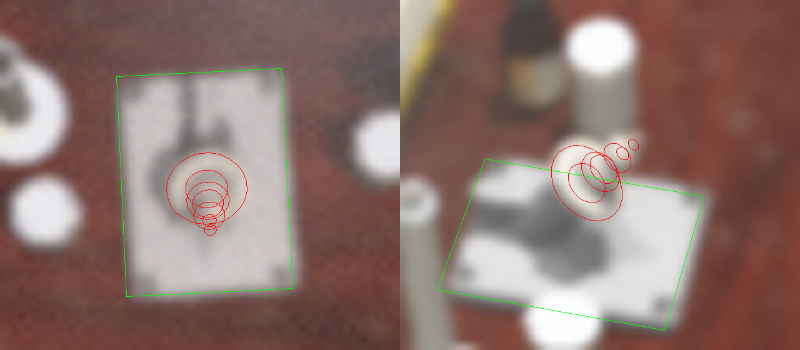

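move_arm(steps=[0,0,0.07,0.04,-0.016,0,0.6,0,0,0.141,0.085,-0.035,0,0.6,0,0,0.141,0.13,-0.053,0,0.6,0,0,0.141,0.175,-0.072,0,0.6,0,0,0.141,0.22,-0.09,-0.02,0.6,0,0,0.141,0.26,-0.106,-0.045,0.6,0,0,0.141,0.3,-0.123,-0.075,0.6,0,0,0.141,0.33,-0.135,-0.1,0.6,0,0,0.141,0.33,-0.135,-0.12,0.6,0,0,0.141,0.33,-0.135,-0.12,0.6])

```text
time: 3.85
tool_pos: [0.5438, 0.369, 0.0944]
ee_rot: [-3.136, -0.007, 2.879]
wrist_force: [-1.0, -0.0, -0.0]
width: 0.0565
finger_force: 0.0
```

move_arm(steps=[0,0,0,0,0,-0.03,0.6,0,0,0,0,0,-0.062,0.6,0,0,0,0,0,-0.062,0.6,0,0,0,0,0,-0.062,0.6])

```text
time: 4.25
tool_pos: [0.5448, 0.3719, 0.0386]
ee_rot: [3.141, 0.0, 2.882]
wrist_force: [0.4, 0.1, -0.1]
width: 0.0565
finger_force: 0.0
```

move_arm(steps=[0,0,0,0,0,-0.004,0.6,0,0,0,0,0,-0.004,0.2,0,0,0,0,0,-0.004,0.1,0,0,0,0,0,-0.004,0.1,0,0,0,0,0,-0.004,0.1])

```text
time: 4.75
tool_pos: [0.5455, 0.3714, 0.0344]
ee_rot: [3.141, 0.001, 2.881]
wrist_force: [0.1, -0.4, 1.5]
width: 0.0322
finger_force: 30.0
```

```bash
cat >> h.py <<'E'
from scipy.spatial.transform import Rotation as Ro
YW=np.radians(3.8); AX=np.array([-np.sin(.6109)*np.cos(YW),-np.sin(.6109)*np.sin(YW),np.cos(.6109)]); YS=np.array([-np.sin(YW),np.cos(YW),0])
def Rt(tilt,ya=None):  # tool rotation: y axis along horizontal dir ya (default stand y), tilted
    y=YS if ya is None else np.array([np.cos(ya),np.sin(ya),0]); z=np.array([0,0,-1.]); x=np.cross(y,z)
    return Ro.from_rotvec(-tilt*YS)*Ro.from_matrix(np.c_[x,y,z])
def rv(a,b): return (b*a.inv()).as_rotvec()
E
python3 - <<'E'
from h import *
o=get_obs(); R=Ro.from_euler('xyz',o['ee_rot']); R0=Rt(0,np.radians(75.1))
print(rv(R,R0), rv(R0,Rt(.6109)), o['tool_pos'], AX)
E
```

```text
[-0.00073809  0.0011157   0.00078715] [-0.05933919 -0.61067472  0.31612708] [0.54547275 0.37139914 0.03438863] [-0.57234382 -0.03801503  0.81913211]
```

move_arm(steps=[0,0,0,0,0,0.03,0.1,0,0,0,0,0,0.075,0.1,0,0,0,0,0,0.12,0.1,0,0,0,0,-0.04,0.165,0.1,0,0,0,0,-0.09,0.165,0.1])

```text
time: 5.25
tool_pos: [0.5471, 0.2905, 0.2042]
ee_rot: [3.134, 0.009, 2.885]
wrist_force: [1.2, -1.4, 0.1]
width: 0.0321
finger_force: 30.0
```

move_arm(steps=[-0.007,-0.076,0.04,-0.005,-0.04,0,0.1,-0.015,-0.153,0.079,-0.01,-0.08,0,0.1,-0.022,-0.229,0.119,-0.015,-0.12,0,0.1,-0.03,-0.305,0.158,-0.015,-0.16,0,0.1,-0.037,-0.382,0.198,-0.015,-0.2,0,0.1,-0.044,-0.458,0.237,-0.015,-0.235,0,0.1,-0.052,-0.534,0.277,-0.01,-0.26,0,0.1,-0.059,-0.611,0.316,0,-0.27,-0.02,0.1,-0.059,-0.611,0.316,0.009,-0.271,-0.051,0.1,-0.059,-0.611,0.316,0.009,-0.271,-0.051,0.1,-0.059,-0.611,0.316,0.009,-0.271,-0.051,0.1])

```text
time: 6.35
tool_pos: [0.5537, 0.0175, 0.1462]
ee_rot: [3.14, 0.61, -3.077]
wrist_force: [0.7, -0.2, -0.1]
width: 0.0324
finger_force: 30.0
```

```bash
cat > look.py <<'E'
from h import *
import sys
name=sys.argv[1]; h=float(sys.argv[2]) # TCP->sleeve lower end
o=get_obs(); R=Ro.from_euler('xyz',o['ee_rot']); z=R.as_matrix()[:,2]; p=np.array(o['tool_pos'])
F=np.array([float(a) for a in sys.argv[3:6]]) if len(sys.argv)>3 else np.array([.613,.0145,.065])
M=Ro.from_matrix(np.c_[np.cross(YS,AX),YS,AX]); e=p+z*h
print('t',o['time'],'tcp',p.round(4),'axis err',rv(R,Rt(.6109)).round(4),'end in pin',(M.inv().apply(e-F)).round(4),'F',np.round(o['wrist_force'],1))
ims=[]
for n,(u,v) in (('top',(330,182)),('side',(318,185))):
  im,d=snapshot(n); np.save(f'{name}_{n}.npy',d); im=im[...,::-1]; cv2.imwrite(f'pics/{name}_{n}.png',im); S=12; w=16;hh=16
  c=cv2.resize(im[v-hh:v+hh,u-w:u+w],None,fx=S,fy=S,interpolation=cv2.INTER_CUBIC).copy()
  def poly(P,col):
    q=(((proj(n,P)-[u-w,v-hh])+.5)*S).astype(np.int32); cv2.polylines(c,[q],True,col,1)
  for s,r in((0,.021),(.013,.011),(.034,.0035),(.044,.003)): poly(cyl(F+AX*s,AX,r,.01)[:24],(0,0,255))
  poly(cyl(e,-z,.016,.05)[:24],(0,255,0)); poly(cyl(e,-z,.016,.05)[24:],(0,255,0))
  ims.append(c)
cv2.imwrite(f'pics/{name}.png',np.hstack(ims))
E
python3 look.py hovA 0.0264
```

```text
t 6.35 tcp [0.5537 0.0175 0.1462] axis err [-0.0013 -0.0014  0.0006] end in pin [-0.0017  0.007   0.0739] F [ 0.7 -0.2 -0.1]
```

View pics/hovA.png

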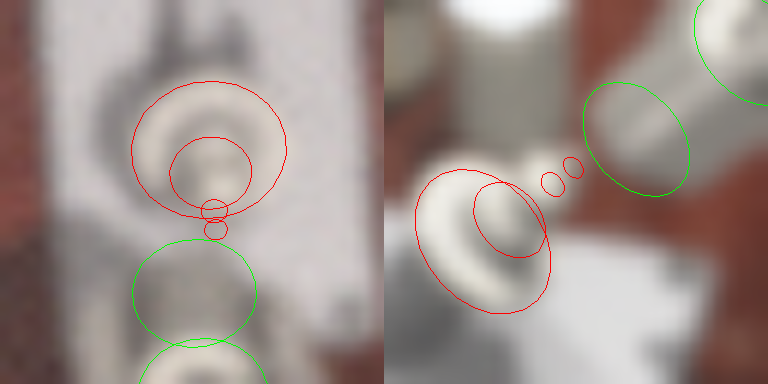

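Run:
```python
from h import *
from scipy.optimize import least_squares
from scipy.ndimage import binary_erosion
prof=[(-.006,.021),(0,.021),(0,.011),(.013,.011),(.016,.008),(.029,.008),(.034,.0035),(.042,.0035),(.044,.002),(.044,0)]
A=np.array(prof[:-1]);B=np.array(prof[1:])
def dist(P,F):
    q=P-F; s=q@AX; r=np.linalg.norm(q-np.outer(s,AX),axis=1); X=np.c_[s,r][:,None]
    t=np.clip(((X-A)*(B-A)).sum(2)/((B-A)**2).sum(1),0,1); return np.linalg.norm(X-(A+t[...,None]*(B-A)),axis=2).min(1)
F0=np.array([.613,.0145,.065]); W={}
for n in('top','side'):
  P=cloud(n,np.load(n+'0.npy')); P=P[~np.isnan(P[...,0])]; s=(P-F0)@AX; r=np.linalg.norm(P-F0-np.outer(s,AX),axis=1)
  W[n]=P[(s>-.002)&(s<.052)&(r<.026)&(P[:,2]>.055)]
for k in('top','side','both'):
  Q=np.vstack(list(W.values())) if k=='both' else W[k]
  r=least_squares(lambda f:dist(Q,f),F0,loss='soft_l1',f_scale=.002); J=r.jac; c=np.sqrt(np.diag(np.linalg.inv(J.T@J)))*.003
  print(k,len(Q),r.x.round(4),c.round(4),'z fixed',least_squares(lambda f:dist(Q,[f[0],f[1],.066]),F0[:2],loss='soft_l1',f_scale=.002).x.round(4))
# held sleeve from hover pictures: where do cameras see it vs robot
o=get_obs(); z=Ro.from_euler('xyz',o['ee_rot']).as_matrix()[:,2]; p=np.array(o['tool_pos']); e=p+z*.0264
for n in('top','side'):
  P=cloud(n,np.load(f'hovA_{n}.npy')); P=P[~np.isnan(P[...,0])]; s=(P-e)@-z; r=np.linalg.norm(P-e+np.outer(s,z),axis=1)
  Q=P[(s>-.004)&(s<.011)&(r<.024)&(r>.01)]
  def f(d):
    q=Q-e-d; s=q@-z; return np.linalg.norm(q+np.outer(s,z),axis=1)-.016
  G=least_squares(lambda a:f(a[0]*YS+a[1]*np.cross(YS,AX)),[0,0],loss='soft_l1',f_scale=.002); print(n,len(Q),'sleeve seen offset y,x(pin frame)',G.x.round(4))
```

```text
top 110 [0.6139 0.0145 0.0665] [0.0006 0.0008 0.0005] z fixed [0.6138 0.0147]
side 123 [0.6125 0.0109 0.0658] [0.0006 0.0006 0.0005] z fixed [0.6125 0.0109]
both 233 [0.6134 0.0128 0.0661] [0.0004 0.0005 0.0004] z fixed [0.6134 0.0129]
top 20 sleeve seen offset y,x(pin frame) [ 0.0024 -0.003 ]
side 16 sleeve seen offset y,x(pin frame) [-0.0013 -0.0026]
```

```bash
cat > meas.py <<'E'
from h import *
import sys
from scipy.optimize import least_squares
def meas(h,K=3,F=np.array([.6132,.0122,.066])):
  o=get_obs(); R=Ro.from_euler('xyz',o['ee_rot']); z=R.as_matrix()[:,2]; p=np.array(o['tool_pos']); e=p+z*h; XS=np.cross(YS,AX)
  M=Ro.from_matrix(np.c_[XS,YS,AX]); print('t',o['time'],'tcp',p.round(4),'axis err',rv(R,Rt(.6109)).round(4),'end in pin',M.inv().apply(e-F).round(4),'F',np.round(o['wrist_force'],1),'w',round(o['width'],4))
  for n in('top','side'):
    L=[]
    for _ in range(K):
      P=cloud(n,snapshot(n)[1]); P=P[~np.isnan(P[...,0])]; q=P-e; s=q@-z; L.append(np.c_[q@XS,q@YS,s])
    q=np.vstack(L); r=np.hypot(q[:,0],q[:,1])
    Q=q[(q[:,2]>-.002)&(q[:,2]<.045)&(r<.023)&(r>.011)&((abs(q[:,1])<.012)|(q[:,2]<.01))]
    G=least_squares(lambda a:np.hypot(Q[:,0]-a[0],Q[:,1]-a[1])-.016,[0,0],loss='soft_l1',f_scale=.002)
    G2=least_squares(lambda a:np.hypot(Q[:,0]-a[0]-a[2]*(Q[:,2]-.025),Q[:,1]-a[1])-.016,[0,0,0],loss='soft_l1',f_scale=.002)
    c=np.sqrt(np.diag(np.linalg.inv(G.jac.T@G.jac)))*.003
    print(n,len(Q),'sleeve seen off x,y',G.x.round(4),c.round(4),'tilt fit',G2.x.round(4))
if __name__=='__main__': meas(float(sys.argv[1]))
E
python3 meas.py 0.0264
```

```text
t 6.45 tcp [0.5552 0.0178 0.1489] axis err [-0.0006  0.0033 -0.0002] end in pin [0.0005 0.0094 0.0745] F [ 0.2  0.6 -0.1] w 0.0324
top 194 sleeve seen off x,y [0.0001 0.0025] [0.0003 0.0005] tilt fit [0.0001 0.0026 0.0064]
side 150 sleeve seen off x,y [-0.0025 -0.0012] [0.0004 0.0006] tilt fit [-0.0025 -0.0013 -0.003 ]
```

move_arm(steps=[0,0,0,0.005,-0.0086,-0.007,0.1,0,0,0,0.0152,-0.0086,-0.0197,0.1,0,0,0,0.0152,-0.0086,-0.0197,0.1,0,0,0,0.0152,-0.0086,-0.0197,0.1])

```text
time: 7.15
tool_pos: [0.5691, 0.009, 0.1266]
ee_rot: [3.14, 0.61, -3.076]
wrist_force: [-0.3, -1.3, -0.1]
width: 0.0323
finger_force: 30.0
```

```bash
python3 meas.py 0.0264; python3 look.py hovA2 .0264 .6142 .012 .0667
```

```text
t 7.15 tcp [0.5691 0.009  0.1266] axis err [-0.0011 -0.0007  0.0003] end in pin [-0.0015 -0.0003  0.0486] F [-0.3 -1.3 -0.1] w 0.0323
top 175 sleeve seen off x,y [0.0005 0.0026] [0.0003 0.0005] tilt fit [ 0.0005  0.0026 -0.0046]
side 149 sleeve seen off x,y [-0.0009 -0.0015] [0.0004 0.0006] tilt fit [-0.0009 -0.0015  0.0072]
t 7.45 tcp [0.5694 0.0089 0.1276] axis err [-0.0007  0.0014  0.0004] end in pin [-0.0018 -0.0001  0.0492] F [ 0.5  0.2 -0.4]
```

View pics/hovA2.png

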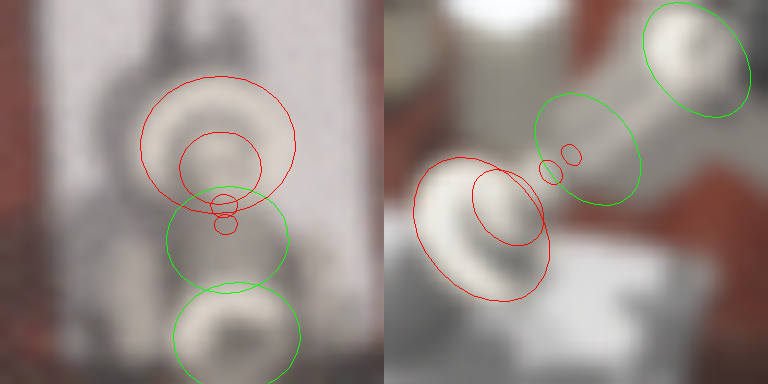

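move_arm(steps=[0,0,0,0.0011,0,0.0007,0.1,0,0,0,0.0045,0.0002,-0.0045,0.1,0,0,0,0.0083,0.0005,-0.0095,0.1,0,0,0,0.0083,0.0005,-0.0095,0.1])

```text
time: 7.95
tool_pos: [0.5773, 0.0095, 0.1157]
ee_rot: [3.14, 0.609, -3.077]
wrist_force: [-0.1, 0.4, -0.7]
width: 0.032
finger_force: 30.0
```

move_arm(steps=[0,0,0,0.0023,0.0002,-0.0033,0.1,0,0,0,0.0046,0.0003,-0.0066,0.1,0,0,0,0.0046,0.0003,-0.0066,0.1])

```text
time: 8.25
tool_pos: [0.5825, 0.0097, 0.1115]
ee_rot: [3.141, 0.612, -3.076]
wrist_force: [-4.3, 0.8, 3.5]
width: 0.0323
finger_force: 30.0
```

```bash
python3 meas.py 0.0264
```

```text
t 8.25 tcp [0.5825 0.0097 0.1115] axis err [-0.0007  0.0008  0.0002] end in pin [ 0.0009 -0.0005  0.0286] F [-4.3  0.8  3.5] w 0.0323
top 167 sleeve seen off x,y [-0.0001  0.0026] [0.0003 0.0005] tilt fit [-0.0001  0.0026  0.0072]
side 137 sleeve seen off x,y [-0.0017 -0.0014] [0.0005 0.0006] tilt fit [-0.0017 -0.0014  0.0142]
```

move_arm(steps=[0,0,0,0.0017,0.0001,-0.0025,0.1,0,0,0,0.0017,0.0001,-0.0025,0.1,0,0,0,0.0017,0.0001,-0.0025,0.1])

```text
time: 8.85
tool_pos: [0.5842, 0.0097, 0.1113]
ee_rot: [3.142, 0.614, -3.075]
wrist_force: [-18.2, -1.0, 17.1]
width: 0.0325
finger_force: 30.0
```

move_arm(steps=[0,0,0,-0.0015,0,0.001,0.1,0,0,0,-0.0025,0,0.0005,0.1,0,0,0,-0.0025,0,0.0005,0.1])

```text
time: 9.15
tool_pos: [0.5834, 0.0096, 0.1114]
ee_rot: [3.141, 0.617, -3.077]
wrist_force: [-1.7, 1.0, 6.8]
width: 0.0323
finger_force: 30.0
```

```bash
python3 meas.py 0.0264
```

```text
t 9.15 tcp [0.5834 0.0096 0.1114] axis err [-0.0008  0.0064  0.0011] end in pin [ 0.0017 -0.0006  0.028 ] F [-1.7  1.   6.8] w 0.0323
top 162 sleeve seen off x,y [-0.0006  0.0028] [0.0003 0.0005] tilt fit [-0.0006  0.0028  0.0108]
side 119 sleeve seen off x,y [-0.0023 -0.0014] [0.0005 0.0007] tilt fit [-0.0023 -0.0014  0.0074]
```

move_arm(steps=[0,0,0,0.0011,0,-0.0016,0.1,0,0,0,0.0003,0,-0.0022,0.1,0,0,0,0.0003,0,-0.0022,0.1])

```text
time: 9.75
tool_pos: [0.5839, 0.0096, 0.1112]
ee_rot: [-3.141, 0.619, -3.076]
wrist_force: [-12.7, -0.2, 15.2]
width: 0.0326
finger_force: 30.0
```

move_arm(steps=[0,0,0,0,0.002,0,0.1,0,0,0,0,0.002,0,0.1])

```text
time: 9.95
tool_pos: [0.5839, 0.01, 0.1112]
ee_rot: [-3.137, 0.619, -3.073]
wrist_force: [-12.6, -5.4, 16.3]
width: 0.0325
finger_force: 30.0
```

move_arm(steps=[0,0,0,0,-0.002,0,0.1,0,0,0,0,-0.004,0,0.1,0,0,0,0,-0.004,0,0.1])

```text
time: 10.25
tool_pos: [0.5838, 0.0094, 0.1111]
ee_rot: [3.137, 0.619, -3.078]
wrist_force: [-10.7, 6.1, 16.0]
width: 0.0325
finger_force: 30.0
```

move_arm(steps=[0,0,0,-0.0046,0.0017,0.0066,0.1,0,0,0,-0.0046,0.0047,0.0066,0.1,0,0,0,-0.0046,0.0067,0.0066,0.1,0,0,0,-0.0046,0.0067,0.0066,0.1])

```text
time: 10.65
tool_pos: [0.5783, 0.0123, 0.114]
ee_rot: [-3.137, 0.614, -3.074]
wrist_force: [-0.8, -7.1, 3.7]
width: 0.032
finger_force: 30.0
```

move_arm(steps=[0,0,0,0,-0.004,0,0.1,0,0,0,0,-0.008,0,0.1,0,0,0,0,-0.01,0,0.1,0,0,0,0,-0.01,0,0.1])

```text
time: 11.05
tool_pos: [0.5783, 0.0061, 0.114]
ee_rot: [3.135, 0.614, -3.079]
wrist_force: [5.8, 6.6, 1.8]
width: 0.0322
finger_force: 30.0
```

move_arm(steps=[0,0,0,0,0.004,0,0.1,0,0,0,-0.011,0.004,0.0164,0.1,0,0,0,-0.025,0.005,0.032,0.1,-0.005,0.076,0,-0.045,0.007,0.035,0.1,-0.01,0.152,0,-0.065,0.007,0.035,0.1,-0.015,0.228,0,-0.085,0.007,0.03,0.1,-0.02,0.304,0,-0.105,0.007,0.02,0.1,-0.025,0.38,0,-0.12,0.007,0.01,0.1,-0.03,0.457,0,-0.13,0.007,0,0.1,-0.036,0.534,0,-0.137,0.007,-0.01,0.1,-0.041,0.61,0,-0.137,0.007,-0.03,0.1,-0.041,0.61,0,-0.137,0.007,-0.044,0.1])

```text
time: 12.25
tool_pos: [0.4394, 0.0115, 0.0666]
ee_rot: [3.141, -0.007, -3.076]
wrist_force: [0.2, 0.7, -1.4]
width: 0.0321
finger_force: 30.0
```

move_arm(steps=[0,0,0,0,0,-0.01,0.1,0,0,0,0,0,-0.01,0.1])

```text
time: 12.45
tool_pos: [0.4376, 0.0116, 0.0564]
ee_rot: [3.141, -0.007, -3.076]
wrist_force: [0.5, 0.5, -1.3]
width: 0.0323
finger_force: 30.0
```

move_arm(steps=[0,-0.007,0,0.003,0.002,-0.015,0.1,0,-0.007,0,0.003,0.002,-0.0245,0.1,0,-0.007,0,0.003,0.002,-0.0245,0.1,0,-0.007,0,0.003,0.002,-0.0265,0.1])

```text
time: 12.85
tool_pos: [0.4432, 0.0133, 0.0331]
ee_rot: [-3.141, 0.007, -3.076]
wrist_force: [0.1, -0.2, -0.9]
width: 0.0319
finger_force: 30.0
```

move_arm(steps=[0,0,0,0,0,-0.002,0.1,0,0,0,0,0,-0.004,0.1,0,0,0,0,0,-0.004,0.1])

```text
time: 13.15
tool_pos: [0.4431, 0.0134, 0.0287]
ee_rot: [-3.141, 0.007, -3.076]
wrist_force: [0.3, -0.7, -0.8]
width: 0.0326
finger_force: 30.0
```

move_arm(steps=[0,0.007,0,0,0,-0.001,0.1,0,0.007,0,0,0,-0.002,0.1,0,0.007,0,0,0,-0.003,0.1,0,0.007,0,0,0,-0.003,0.1])

```text
time: 13.55
tool_pos: [0.4433, 0.0134, 0.0286]
ee_rot: [-3.141, -0.0, -3.076]
wrist_force: [-7.6, 0.5, 15.1]
width: 0.0321
finger_force: 30.0
```

Contact with the floor. Release and rise.

move_arm(steps=[0,0,0,0,0,0.002,0.1,0,0,0,0,0,0.002,0.45,0,0,0,0,0,0.002,0.5,0,0,0,0,0,0.002,0.5,0,0,0,0,0,0.03,0.5,0,0,0,0,0,0.075,0.5,0,0,0,0,0,0.12,0.5,0,0,0,0,0,0.165,0.5])

```text
time: 14.35
tool_pos: [0.4427, 0.0135, 0.1918]
ee_rot: [3.141, -0.001, -3.076]
wrist_force: [1.9, 0.1, -0.3]
width: 0.047
finger_force: 0.0
```

```bash
cat > chk.py <<'E'
from h import *
import sys
x,y,zt=map(float,sys.argv[1:4])
for n in('top','side'):
  im,d=snapshot(n); P=cloud(n,d); m=(np.hypot(P[...,0]-x,P[...,1]-y)<.03)&(P[...,2]>.03)&(P[...,2]<.075); Q=P[m]
  T=Q[Q[:,2]>zt-.01]; print(n,m.sum(),'top zmed',np.round(np.percentile(Q[:,2],[50,80,95]),4) if len(Q) else '','mean',T.mean(0).round(4) if len(T) else '')
  cv2.imwrite(f'pics/c_{n}.png',im[...,::-1])
E
python3 chk.py .443 .0134 .053
```

```text
top 0 top zmed  mean 
side 108 top zmed [0.0505 0.0539 0.0554] mean [0.4417 0.0155 0.0515]
```

move_arm(steps=[0,0,-0.082,0.01,0.037,0,0.6,0,0,-0.163,0.021,0.077,0,0.6,0,0,-0.245,0.032,0.117,0,0.6,0,0,-0.326,0.043,0.157,-0.01,0.6,0,0,-0.326,0.054,0.197,-0.03,0.6,0,0,-0.326,0.062,0.228,-0.06,0.6,0,0,-0.326,0.062,0.228,-0.1,0.6,0,0,-0.326,0.062,0.228,-0.1,0.6])

```text
time: 15.25
tool_pos: [0.5, 0.2405, 0.0824]
ee_rot: [-3.132, -0.013, 2.883]
wrist_force: [-1.3, -0.3, -1.5]
width: 0.0564
finger_force: 0.0
```

move_arm(steps=[0,0,0,0,0,0,0.6])

```text
time: 15.35
tool_pos: [0.5041, 0.2409, 0.0893]
ee_rot: [-3.139, -0.003, 2.881]
wrist_force: [0.4, 0.1, 0.6]
width: 0.0565
finger_force: 0.0
```

move_arm(steps=[0,0,0,0.001,0.001,-0.03,0.6,0,0,0,0.001,0.001,-0.056,0.6,0,0,0,0.001,0.001,-0.056,0.6,0,0,0,0.001,0.001,-0.056,0.2,0,0,0,0.001,0.001,-0.056,0.1,0,0,0,0.001,0.001,-0.056,0.1])

```text
time: 15.95
tool_pos: [0.5077, 0.2428, 0.0372]
ee_rot: [3.139, 0.004, 2.881]
wrist_force: [0.1, -0.0, -0.6]
width: 0.0359
finger_force: 0.0
```

move_arm(steps=[0,0,0,-0.002,-0.001,-0.003,0.1,0,0,0,-0.002,-0.001,-0.003,0.1,0,0,0,-0.002,-0.001,-0.003,0.1])

```text
time: 16.25
tool_pos: [0.5074, 0.2426, 0.0364]
ee_rot: [3.137, 0.007, 2.881]
wrist_force: [-0.1, -0.6, 10.3]
width: 0.0323
finger_force: 30.0
```

move_arm(steps=[0,0,0,0,0,0.03,0.1,0,0,0,0,0,0.075,0.1,0,0,0,0,0,0.12,0.1,-0.007,-0.076,0.04,0,-0.03,0.155,0.1,-0.015,-0.153,0.079,0.005,-0.07,0.16,0.1,-0.022,-0.229,0.119,0.01,-0.11,0.16,0.1,-0.03,-0.305,0.158,0.015,-0.15,0.16,0.1,-0.037,-0.382,0.198,0.02,-0.19,0.16,0.1,-0.044,-0.458,0.237,0.025,-0.22,0.15,0.1,-0.052,-0.534,0.277,0.03,-0.235,0.14,0.1,-0.059,-0.611,0.316,0.045,-0.235,0.125,0.1,-0.059,-0.611,0.316,0.051,-0.235,0.11,0.1])

```text
time: 17.45
tool_pos: [0.5533, 0.0053, 0.1399]
ee_rot: [3.141, 0.61, -3.078]
wrist_force: [-0.6, 0.1, -2.1]
width: 0.032
finger_force: 30.0
```

move_arm(steps=[0,0,0,0,0,0,0.1,0,0,0,0,0,0,0.1,0,0,0,0,0,0,0.1])

```text
time: 17.75
tool_pos: [0.5559, 0.0066, 0.1435]
ee_rot: [-3.142, 0.613, -3.075]
wrist_force: [1.2, 0.1, -0.9]
width: 0.0323
finger_force: 30.0
```

```bash
python3 meas.py 0.0284
python3 - <<'E'
from h import *
print(rv(Ro.from_euler('xyz',get_obs()['ee_rot']),Rt(.6109)))
E
```

```text
t 17.75 tcp [0.5559 0.0066 0.1435] axis err [-0.0001  0.0025 -0.0002] end in pin [-0.0026 -0.0018  0.0681] F [ 1.2  0.1 -0.9] w 0.0323
top 223 sleeve seen off x,y [-0.0013  0.0022] [0.0003 0.0005] tilt fit [-0.0012  0.0023  0.0473]
side 118 sleeve seen off x,y [-0.004  -0.0011] [0.0004 0.0006] tilt fit [-0.004  -0.0011 -0.0047]
[-4.05314363e-04  9.55943463e-04 -3.60282306e-06]
```

move_arm(steps=[0,0,0,0.0075,0.001,-0.003,0.1,0,0,0,0.0146,0.0018,-0.0117,0.1,0,0,0,0.0146,0.0018,-0.0117,0.1,0,0,0,0.0146,0.0018,-0.0117,0.1])

```text
time: 18.45
tool_pos: [0.5694, 0.0084, 0.1287]
ee_rot: [3.14, 0.609, -3.076]
wrist_force: [0.1, 0.5, -1.4]
width: 0.032
finger_force: 30.0
```

```bash
python3 meas.py 0.0284
```

```text
t 18.45 tcp [0.5694 0.0084 0.1287] axis err [-0.0009 -0.0021  0.0001] end in pin [-0.0001 -0.0009  0.0481] F [ 0.1  0.5 -1.4] w 0.032
top 197 sleeve seen off x,y [-0.001   0.0018] [0.0003 0.0005] tilt fit [-0.0009  0.0019  0.0384]
side 136 sleeve seen off x,y [-0.0026 -0.0015] [0.0004 0.0006] tilt fit [-0.0026 -0.0015 -0.0144]
```

move_arm(steps=[0,0,0,0.0016,0,0.0011,0.1,0,0,0,0.005,0.0002,-0.004,0.1,0,0,0,0.008,0.0005,-0.008,0.1,0,0,0,0.008,0.0005,-0.008,0.1])

```text
time: 19.15
tool_pos: [0.5774, 0.0089, 0.1206]
ee_rot: [3.14, 0.609, -3.076]
wrist_force: [0.2, 0.6, -1.8]
width: 0.0322
finger_force: 30.0
```

move_arm(steps=[0,0,0,0.0029,0.0002,-0.0041,0.1,0,0,0,0.0057,0.0004,-0.0082,0.1,0,0,0,0.0057,0.0004,-0.0082,0.1])

```text
time: 19.45
tool_pos: [0.5832, 0.0092, 0.1126]
ee_rot: [3.14, 0.609, -3.076]
wrist_force: [-0.5, 0.2, -2.3]
width: 0.032
finger_force: 30.0
```

```bash
python3 meas.py 0.0284
```

```text
t 19.45 tcp [0.5832 0.0092 0.1126] axis err [-0.0009 -0.0017  0.0003] end in pin [ 0.0019 -0.0009  0.027 ] F [-0.5  0.2 -2.3] w 0.032
top 196 sleeve seen off x,y [-0.001  0.002] [0.0003 0.0005] tilt fit [-0.0009  0.002   0.0385]
side 126 sleeve seen off x,y [-0.0028 -0.0015] [0.0004 0.0006] tilt fit [-0.0028 -0.0015  0.0023]
```

move_arm(steps=[0,0,0,0.0017,0.0001,-0.0025,0.1,0,0,0,0.0034,0.0002,-0.0049,0.1,0,0,0,0.0034,0.0002,-0.0049,0.1])

```text
time: 20.05
tool_pos: [0.5867, 0.0094, 0.1082]
ee_rot: [3.141, 0.61, -3.076]
wrist_force: [-0.1, -0.2, -0.6]
width: 0.032
finger_force: 30.0
```

move_arm(steps=[0,0,0,0.0017,0.0001,-0.0025,0.1,0,0,0,0.0034,0.0002,-0.0049,0.1,0,0,0,0.0034,0.0002,-0.0049,0.1])

```text
time: 20.35
tool_pos: [0.5901, 0.0096, 0.1032]
ee_rot: [3.141, 0.61, -3.076]
wrist_force: [1.0, -0.5, -0.3]
width: 0.0323
finger_force: 30.0
```

move_arm(steps=[0,0,0,0.0012,0.0001,-0.0016,0.1,0,0,0,0.0023,0.0002,-0.0033,0.1,0,0,0,0.0023,0.0002,-0.0033,0.1])

```text
time: 20.65
tool_pos: [0.5922, 0.0102, 0.1019]
ee_rot: [3.14, 0.611, -3.075]
wrist_force: [-10.8, 1.1, 7.8]
width: 0.0322
finger_force: 30.0
```

move_arm(steps=[0,0,0,0.0012,0.0001,-0.0016,0.1,0,0,0,0.0017,0.0001,-0.0025,0.1,0,0,0,0.0017,0.0001,-0.0025,0.1])

```text
time: 20.95
tool_pos: [0.5941, 0.0102, 0.1018]
ee_rot: [3.142, 0.613, -3.074]
wrist_force: [-21.9, 1.0, 19.1]
width: 0.032
finger_force: 30.0
```

```bash
python3 meas.py 0.0284
```

```text
t 20.95 tcp [0.5941 0.0102 0.1018] axis err [-0.0001  0.0018 -0.0013] end in pin [ 0.0049 -0.0007  0.012 ] F [-21.9   1.   19.1] w 0.032
top 181 sleeve seen off x,y [-0.002   0.0023] [0.0003 0.0006] tilt fit [-0.0019  0.0025  0.0827]
side 81 sleeve seen off x,y [-0.0041 -0.0012] [0.0005 0.0007] tilt fit [-0.0042 -0.0013  0.0234]
```

move_arm(steps=[0,0,0,-0.0065,0,0.004,0.1,0,0,0,-0.0065,0.003,0.004,0.1,0,0,0,-0.0065,0.004,0.004,0.1,0,0,0,-0.0065,0.004,0.004,0.1])

```text
time: 21.65
tool_pos: [0.5897, 0.0118, 0.1044]
ee_rot: [-3.136, 0.616, -3.074]
wrist_force: [-0.4, -6.2, 2.8]
width: 0.0322
finger_force: 30.0
```

move_arm(steps=[0,0,0,0,-0.004,0,0.1,0,0,0,0,-0.008,0,0.1,0,0,0,0,-0.008,0,0.1])

```text
time: 21.95
tool_pos: [0.5895, 0.0086, 0.1039]
ee_rot: [3.133, 0.616, -3.081]
wrist_force: [4.3, 10.7, 2.2]
width: 0.0322
finger_force: 30.0
```

move_arm(steps=[0,0,0,0,0.003,0,0.1,0,0,0,-0.011,0.002,0.0164,0.1,0,0,0,-0.024,0.002,0.0345,0.1,-0.005,0.076,0,-0.045,-0.02,0.055,0.1,-0.01,0.152,0,-0.06,-0.06,0.06,0.1,-0.015,0.228,0,-0.065,-0.1,0.06,0.1,-0.02,0.304,0,-0.07,-0.145,0.055,0.1,-0.025,0.38,0,-0.075,-0.19,0.045,0.1,-0.03,0.457,0,-0.08,-0.235,0.04,0.1,-0.036,0.534,0,-0.084,-0.28,0.03,0.1,-0.041,0.61,0,-0.084,-0.32,0.01,0.1,-0.041,0.61,0,-0.084,-0.357,-0.02,0.1])

```text
time: 23.15
tool_pos: [0.5052, -0.3533, 0.0814]
ee_rot: [-3.141, -0.001, -3.075]
wrist_force: [0.8, 0.4, -2.1]
width: 0.032
finger_force: 30.0
```

move_arm(steps=[0,0,0,0,0,-0.015,0.1,0,0,0,0,0,-0.025,0.1,0,0,0,0,0,-0.025,0.1])

```text
time: 23.45
tool_pos: [0.5022, -0.349, 0.0544]
ee_rot: [3.137, -0.004, -3.075]
wrist_force: [0.7, 1.1, -1.2]
width: 0.0321
finger_force: 30.0
```

move_arm(steps=[0,0,0,0,0,-0.012,0.1,0,0,0,0,0,-0.023,0.1,0,0,0,0,0,-0.023,0.1,0,0,0,0,0,-0.023,0.1])

```text
time: 23.85
tool_pos: [0.5037, -0.3506, 0.0342]
ee_rot: [-3.141, -0.0, -3.075]
wrist_force: [0.2, -1.2, -1.2]
width: 0.0321
finger_force: 30.0
```

move_arm(steps=[0,0,0,0,0,-0.002,0.1,0,0,0,0,0,-0.003,0.1,0,0,0,0,0,-0.003,0.1])

```text
time: 24.15
tool_pos: [0.5037, -0.3513, 0.0313]
ee_rot: [-3.141, -0.0, -3.076]
wrist_force: [0.0, 0.5, -0.9]
width: 0.0318
finger_force: 30.0
```

move_arm(steps=[0,0,0,0,0,-0.002,0.1,0,0,0,0,0,-0.004,0.1,0,0,0,0,0,-0.004,0.1])

```text
time: 24.45
tool_pos: [0.504, -0.3515, 0.0296]
ee_rot: [-3.14, 0.001, -3.076]
wrist_force: [-2.6, 1.7, 7.8]
width: 0.0322
finger_force: 30.0
```

Contact; release, rise and travel toward sleeve B in the rack.

move_arm(steps=[0,0,0,0,0,0.001,0.1,0,0,0,0,0,0.001,0.45,0,0,0,0,0,0.001,0.6,0,0,0,0,0,0.001,0.6,0,0,0,0,0,0.03,0.6,0,0,0,0,0,0.075,0.6,0,0,0,-0.01,0,0.12,0.6,0,0,0,-0.02,0.02,0.165,0.6])

```text
time: 25.25
tool_pos: [0.4832, -0.3325, 0.1927]
ee_rot: [-3.141, -0.001, -3.078]
wrist_force: [0.8, -0.1, 0.1]
width: 0.0564
finger_force: 0.0
```

```bash
python3 chk.py .504 -.351 .052; python3 chk.py .5295 .307 .058
```

```text
top 0 top zmed  mean 
side 80 top zmed [0.0456 0.0512 0.0549] mean [ 0.4996 -0.3491  0.0491]
top 66 top zmed [0.0549 0.0591 0.0619] mean [0.5298 0.3079 0.0583]
side 142 top zmed [0.0485 0.0577 0.0593] mean [0.5275 0.3085 0.0557]
```

move_arm(steps=[0,0,0,-0.005,0.04,0,0.6,0,0,0,-0.01,0.09,0,0.6,0,0,-0.03,-0.01,0.14,0,0.6,0,0,-0.065,-0.01,0.19,0,0.6,0,0,-0.1,-0.01,0.24,0,0.6,0,0,-0.135,-0.01,0.29,0,0.6,0,0,-0.17,-0.01,0.34,0,0.6,0,0,-0.205,0,0.39,0,0.6,0,0,-0.24,0.01,0.44,0,0.6,0,0,-0.28,0.02,0.49,0,0.6,0,0,-0.326,0.03,0.54,-0.01,0.6,0,0,-0.326,0.04,0.585,-0.03,0.6])

```text
time: 26.65
tool_pos: [0.523, 0.2513, 0.1624]
ee_rot: [-3.141, -0.001, 2.881]
wrist_force: [0.4, -0.6, -0.2]
width: 0.0563
finger_force: 0.0
```

move_arm(steps=[0,0,0,0.004,0.035,-0.02,0.6,0,0,0,0.006,0.055,-0.05,0.6,0,0,0,0.006,0.055,-0.065,0.6,0,0,0,0.006,0.055,-0.065,0.6,0,0,0,0.006,0.055,-0.065,0.6,0,0,0,0.006,0.055,-0.065,0.6])

```text
time: 27.25
tool_pos: [0.5298, 0.3031, 0.1005]
ee_rot: [3.14, 0.002, 2.88]
wrist_force: [-0.6, 0.7, 0.5]
width: 0.0563
finger_force: 0.0
```

move_arm(steps=[0,0,0,0,0.004,-0.03,0.6,0,0,0,0,0.004,-0.062,0.6,0,0,0,0,0.004,-0.062,0.6,0,0,0,0,0.004,-0.062,0.6,0,0,0,0,0.004,-0.062,0.6])

```text
time: 27.75
tool_pos: [0.5305, 0.3083, 0.0399]
ee_rot: [3.139, 0.003, 2.881]
wrist_force: [-0.2, 0.0, -0.3]
width: 0.0566
finger_force: 0.0
```

```bash
python3 -c "
from h import *
o=get_obs();print(o['tool_pos'],o['ee_rot'])"
```

```text
[0.53047885 0.30829951 0.03989735] [3.13875964 0.00335334 2.8807118 ]
```

move_arm(steps=[0,0,0,-0.001,-0.001,-0.005,0.6,0,0,0,-0.001,-0.001,-0.005,0.6,0,0,0,-0.001,-0.001,-0.005,0.2,0,0,0,-0.001,-0.001,-0.005,0.1,0,0,0,-0.001,-0.001,-0.005,0.1,0,0,0,-0.001,-0.001,-0.005,0.1])

```text
time: 28.35
tool_pos: [0.5278, 0.3071, 0.0321]
ee_rot: [3.141, -0.0, 2.881]
wrist_force: [1.3, 0.6, 1.2]
width: 0.0318
finger_force: 30.0
```

move_arm(steps=[0,0,0,0,0,0.03,0.1,0,0,0,0,0,0.075,0.1,0,0,0,0,-0.01,0.12,0.1,-0.007,-0.076,0.04,0,-0.05,0.155,0.1,-0.015,-0.153,0.079,0,-0.095,0.165,0.1,-0.022,-0.229,0.119,0,-0.14,0.165,0.1,-0.03,-0.305,0.158,0,-0.185,0.165,0.1,-0.037,-0.382,0.198,0,-0.225,0.165,0.1,-0.044,-0.458,0.237,0.005,-0.265,0.155,0.1,-0.052,-0.534,0.277,0.01,-0.299,0.145,0.1,-0.059,-0.611,0.316,0.025,-0.299,0.13,0.1,-0.059,-0.611,0.316,0.033,-0.299,0.111,0.1])

```text
time: 29.55
tool_pos: [0.5591, 0.0061, 0.1411]
ee_rot: [3.141, 0.61, -3.079]
wrist_force: [-1.5, 0.2, -0.7]
width: 0.0322
finger_force: 30.0
```

move_arm(steps=[0,0,0,0,0,0,0.1,0,0,0,0,0,0,0.1,0,0,0,0,0,0,0.1,0,0,0,0,0,0,0.1])

```text
time: 29.95
tool_pos: [0.5615, 0.0084, 0.1448]
ee_rot: [-3.141, 0.613, -3.074]
wrist_force: [0.6, 0.1, -1.5]
width: 0.0319
finger_force: 30.0
```

```bash
python3 meas.py 0.0241
```

```text
t 29.95 tcp [0.5615 0.0084 0.1448] axis err [ 0.0002  0.0025 -0.0008] end in pin [ 0.0028 -0.0004  0.0702] F [ 0.6  0.1 -1.5] w 0.0319
top 237 sleeve seen off x,y [0.0022 0.002 ] [0.0003 0.0005] tilt fit [0.0023 0.0021 0.0151]
side 161 sleeve seen off x,y [-0.0012 -0.0011] [0.0004 0.0006] tilt fit [-0.0012 -0.0011  0.0008]
```

move_arm(steps=[0,0,0,0.0025,0.0003,-0.009,0.1,0,0,0,0.0091,0.0006,-0.0183,0.1,0,0,0,0.0091,0.0006,-0.0183,0.1,0,0,0,0.0128,0.0009,-0.0237,0.1,0,0,0,0.0165,0.0011,-0.029,0.1,0,0,0,0.0165,0.0011,-0.029,0.1])

```text
time: 30.85
tool_pos: [0.577, 0.0092, 0.1125]
ee_rot: [3.141, 0.609, -3.076]
wrist_force: [0.1, 0.2, -1.5]
width: 0.032
finger_force: 30.0
```

```bash
python3 meas.py 0.0241
```

```text
t 30.85 tcp [0.577  0.0092 0.1125] axis err [-0.0006 -0.0021  0.0001] end in pin [-0.0031 -0.0006  0.0349] F [ 0.1  0.2 -1.5] w 0.032
top 191 sleeve seen off x,y [0.0026 0.0021] [0.0003 0.0005] tilt fit [0.0026 0.0021 0.0138]
side 148 sleeve seen off x,y [ 0.001 -0.001] [0.0004 0.0007] tilt fit [ 0.0011 -0.0011 -0.0033]
```

move_arm(steps=[0,0,0,0.0012,0,0.0009,0.1,0,0,0,0.0035,0.0002,-0.0024,0.1,0,0,0,0.0058,0.0003,-0.0057,0.1,0,0,0,0.0058,0.0003,-0.0057,0.1])

```text
time: 31.55
tool_pos: [0.5828, 0.0095, 0.1072]
ee_rot: [3.141, 0.609, -3.076]
wrist_force: [-1.0, 0.1, -1.0]
width: 0.0322
finger_force: 30.0
```

move_arm(steps=[0,0,0,0.0017,0.0001,-0.0025,0.1,0,0,0,0.0034,0.0002,-0.0049,0.1,0,0,0,0.0052,0.0003,-0.0074,0.1,0,0,0,0.0052,0.0003,-0.0074,0.1])

```text
time: 31.95
tool_pos: [0.5881, 0.0098, 0.1001]
ee_rot: [3.141, 0.61, -3.076]
wrist_force: [-1.0, 0.1, -1.3]
width: 0.0318
finger_force: 30.0
```

```bash
python3 meas.py 0.0241
```

```text
t 31.95 tcp [0.5881 0.0098 0.1001] axis err [-0.0005 -0.0011  0.0002] end in pin [-0.0011 -0.0008  0.0183] F [-1.   0.1 -1.3] w 0.0318
top 213 sleeve seen off x,y [0.0029 0.0014] [0.0003 0.0005] tilt fit [0.0029 0.0014 0.0178]
side 142 sleeve seen off x,y [ 0.0007 -0.0013] [0.0004 0.0007] tilt fit [ 0.0007 -0.0013  0.0049]
```

move_arm(steps=[0,0,0,0.0015,0.0001,-0.0027,0.1,0,0,0,0.0032,0.0002,-0.0051,0.1,0,0,0,0.0049,0.0003,-0.0076,0.1,0,0,0,0.0049,0.0003,-0.0076,0.1])

```text
time: 32.65
tool_pos: [0.5929, 0.0101, 0.0924]
ee_rot: [3.141, 0.61, -3.076]
wrist_force: [0.3, -0.3, -0.2]
width: 0.0322
finger_force: 30.0
```

move_arm(steps=[0,0,0,0.0015,0.0001,-0.0021,0.1,0,0,0,0.0029,0.0002,-0.0041,0.1,0,0,0,0.004,0.0003,-0.0057,0.1,0,0,0,0.004,0.0003,-0.0057,0.1])

```text
time: 33.05
tool_pos: [0.597, 0.0103, 0.087]
ee_rot: [3.141, 0.61, -3.076]
wrist_force: [-0.5, -0.5, -0.9]
width: 0.0318
finger_force: 30.0
```

move_arm(steps=[0,0,0,0.0012,0.0001,-0.0016,0.1,0,0,0,0.0023,0.0002,-0.0033,0.1,0,0,0,0.0029,0.0002,-0.0041,0.1,0,0,0,0.0029,0.0002,-0.0041,0.1])

```text
time: 33.45
tool_pos: [0.5995, 0.0104, 0.0849]
ee_rot: [-3.141, 0.61, -3.074]
wrist_force: [-14.6, -0.4, 10.7]
width: 0.0319
finger_force: 30.0
```

move_arm(steps=[0,0,0,0.0006,0,-0.0008,0.1,0,0,0,0.0006,0,-0.0008,0.1])

```text
time: 33.65
tool_pos: [0.5997, 0.0103, 0.0848]
ee_rot: [-3.141, 0.61, -3.074]
wrist_force: [-21.7, -1.9, 17.1]
width: 0.0321
finger_force: 30.0
```

```bash
python3 meas.py 0.0241
```

```text
t 33.65 tcp [0.5997 0.0103 0.0848] axis err [ 0.0008 -0.0007 -0.0009] end in pin [-0.0004 -0.001  -0.0009] F [-21.7  -1.9  17.1] w 0.0321
top 232 sleeve seen off x,y [0.0027 0.002 ] [0.0003 0.0005] tilt fit [ 0.0026  0.002  -0.0123]
side 224 sleeve seen off x,y [-0.0002  0.0006] [0.0004 0.0005] tilt fit [-0.0006  0.0007 -0.0616]
```

move_arm(steps=[0,0,0,-0.0115,-0.0008,0.0164,0.1,0,0,0,-0.0229,-0.0015,0.0328,0.1,0,0,0,-0.036,-0.0025,0.0515,0.1,-0.005,0.076,0,-0.055,-0.02,0.065,0.1,-0.01,0.152,0,-0.075,-0.04,0.065,0.1,-0.015,0.228,0,-0.095,-0.06,0.065,0.1,-0.02,0.304,0,-0.115,-0.067,0.055,0.1,-0.025,0.38,0,-0.13,-0.067,0.045,0.1,-0.03,0.457,0,-0.14,-0.067,0.035,0.1,-0.036,0.534,0,-0.149,-0.067,0.025,0.1,-0.041,0.61,0,-0.149,-0.067,0.01,0.1,-0.041,0.61,0,-0.149,-0.067,-0.01,0.1])

```text
time: 35.15
tool_pos: [0.4543, -0.0568, 0.0732]
ee_rot: [-3.14, 0.002, -3.075]
wrist_force: [0.8, 0.7, -1.8]
width: 0.032
finger_force: 30.0
```

move_arm(steps=[0,0,0,0,0,-0.015,0.1,0,0,0,0,0,-0.03,0.1,0,0,0,0,0,-0.03,0.1,0,0,0,0,0,-0.03,0.1])

```text
time: 35.55
tool_pos: [0.4518, -0.0565, 0.0428]
ee_rot: [-3.141, -0.0, -3.075]
wrist_force: [0.0, 0.2, -1.9]
width: 0.0322
finger_force: 30.0
```

move_arm(steps=[0,0,0,0,0,-0.008,0.1,0,0,0,0,0,-0.013,0.1,0,0,0,0,0,-0.015,0.1,0,0,0,0,0,-0.015,0.1])

```text
time: 35.95
tool_pos: [0.4514, -0.0564, 0.0273]
ee_rot: [-3.141, -0.001, -3.076]
wrist_force: [-0.3, -0.0, -0.0]
width: 0.0318
finger_force: 30.0
```

move_arm(steps=[0,0,0,0,0,-0.002,0.1,0,0,0,0,0,-0.002,0.1])

```text
time: 36.15
tool_pos: [0.4519, -0.0566, 0.0269]
ee_rot: [-3.141, 0.0, -3.075]
wrist_force: [-1.7, 0.5, 4.7]
width: 0.0318
finger_force: 30.0
```

move_arm(steps=[0,0,0,0,0,0,0.3,0,0,0,0,0,0,0.5,0,0,0,0,0,0,0.5,0,0,0,0,0,0.03,0.5,0,0,0,0,0,0.075,0.5,0,0,0,0,0,0.12,0.5,0,0,0,-0.04,0,0.15,0.5,0,0,0,-0.08,0,0.15,0.5,0,0,0,-0.12,0,0.15,0.5,0,0,0,-0.12,0,0.15,0.5])

```text
time: 37.15
tool_pos: [0.3289, -0.0563, 0.1758]
ee_rot: [-3.14, 0.001, -3.077]
wrist_force: [0.8, 0.1, 0.5]
width: 0.0471
finger_force: 0.0
```

```bash
python3 chk.py .452 -.056 .053;python3 chk.py .443 .0134 .053; python3 -c "
import cv2
a=cv2.imread('pics/c_top.png')[130:260,170:500];cv2.imwrite('pics/end.png',cv2.resize(a,None,fx=2.4,fy=2.4,interpolation=3))
b=cv2.imread('pics/c_side.png')[130:330,230:430];cv2.imwrite('pics/end2.png',cv2.resize(b,None,fx=3,fy=3,interpolation=3))"
```

```text
top 39 top zmed [0.0533 0.055  0.0568] mean [ 0.4535 -0.0534  0.0537]
side 102 top zmed [0.0461 0.0536 0.0559] mean [ 0.452  -0.0552  0.0508]
top 62 top zmed [0.0529 0.0546 0.0569] mean [0.4436 0.0161 0.0531]
side 110 top zmed [0.0511 0.054  0.0555] mean [0.4417 0.0158 0.0516]
```

View pics/end2.png

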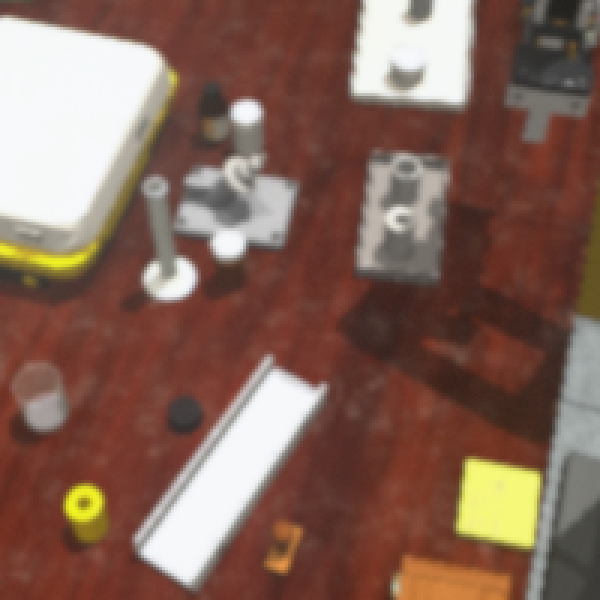

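View pics/end.png

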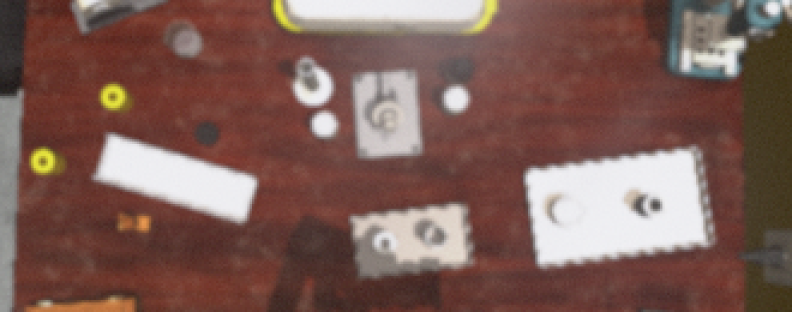

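The final pictures show two sleeves upright in the dish, at (385,242) and (432,232) in the top crop. One stands upright in the tray at (650,203). The rack is empty and the bystanders have not moved.

```bash
python3 -c "
from bench import *
print(close_job())"
```

```text
the job is handed in; nothing more can be done
None
```

I checked all three sleeves on the gauge and handed the job in at about 37 s; no verdict came back, but the last pictures show the tight and worn sleeves upright in the grey dish, the right one upright in the steel tray, and nothing else visibly moved.

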